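Fit the splined crank lever to the flattening press and nip it down

TASK

Fit the loose crank lever on the splined upright spindle of the small press: set it down lightly on the spindle, turn it until its grooves find the splines, without forcing it, and slide it down fully home on the collar. Then swing the lever clockwise (seen from above) until the platen is nipped snugly on the boards, no harder than a snug hand pull, and let go, leaving the lever on. Leave the boards in the press and everything else on the table where it is.

Things in the scene. Friction and masses are not known exactly. Their poses are not given: they have to be found in the camera images.
- lever_hub (a point): loose dark steel crank lever, about 0.4 kg, lying flat on the table. The point is the centre of its hub, half-way up: an upright boss 28 mm high, 44 mm across, with two flats 40 mm apart facing the lever's +y and -y. x points along the arm to the hand grip, z up. The arm is a bar 18 mm wide, 12 mm thick, its top level with the hub's top (16 to 28 mm above the table)
- lever_bore (a point): mouth of the lever's bore, in the middle of the hub's underside, 14 mm below lever_hub, same axes. The bore goes right through and has four grooves, along the lever's +x, -x, +y and -y: bore 22.5 mm, 29.5 mm across opposite grooves, grooves 8.5 mm wide
- lever_grip (a point): upright round black hand grip on the end of the lever's arm, 23 mm thick, 48 mm high (28 to 76 mm above the hub's underside); the point is its centre, 125 mm along x from the hub's axis and 38 mm above lever_hub. Below it a stud end, 16 mm thick, reaches down to the level of the hub's underside
- seat (a point): middle of the flat top of the collar, 35 mm across, on the press's upright screw spindle, about 170 to 175 mm above the table: the hub's underside must rest here. z up. The point sinks with the screw, but its axes are the press's and do not turn with the spindle. The thread is stiff (0.5 N m), so the spindle stays put while the lever is turned lightly on it
- spline_ends (a point): on the spindle's axis 24 mm above the seat, where the four splines end squarely: core 21 mm, 28 mm across opposite splines, splines 7 mm wide, 90 degrees apart; play in the grooves is 0.75 mm a side, 3.5 degrees. The angle at which the splines stand differs every time and is not reported: find it by feel (5 N of push is ample, 40 N is forcing) or by eye. Axes of the press
- pilot_tip (a point): top of the round pilot on the spindle's end, 35 mm above the seat and 11 mm above the spline ends: 12 mm across at the tip, widening to 21 mm (and straight from there) 3 mm above the spline ends. The hub slips over the pilot at any angle and then rests on the spline ends, 24 mm above its seat, until grooves and splines meet
- press: small bench screw press fixed to the table: grey base plate 200 x 250 mm (longer along y), 24 mm high, two columns 22 mm thick at y = +-105 mm and a grey crossbeam 46 mm deep (x), 250 mm wide (y), from 120 to 156 mm above the table (nuts on its ends to 166 mm), with the screw spindle upright through its middle. Origin on the table, on the spindle's axis
- platen: steel pressing plate 150 x 160 x 14 mm under the crossbeam, hung from the screw on a rubber pad; origin at the centre of its underside, 121 mm below the seat. It starts 2 to 6 mm above the boards and sinks 4 mm per radian turned clockwise from above (0.5 to 1.5 rad to go). At the hand grip the screw runs free at 3 to 5 N; on the boards it stiffens over some 0.4 rad: 6 to 8 N is snug, over 12 N crushes. It stays where left
- boards: loose pair of plywood pressing boards with a paper sheet between, 170 x 150 x 24 mm, lying on the press's base plate under the platen; origin at the centre of their underside
- spray: clear spray bottle 38 mm across, 110 mm tall, a bystander; origin at its underside
- tape: roll of paper tape lying flat, 72 mm across, 24 mm high, a bystander; origin at its underside
- book: grey sketchbook 214 x 154 x 24 mm, a bystander; origin at its underside
- phone: black phone 150 x 72 x 8 mm, lying on the sketchbook, a bystander; origin at its underside
- water: white mug 84 mm across, 90 mm tall, a bystander; origin at its underside
- roller: hand roller with a wooden handle, about 180 x 80 x 34 mm, a bystander; origin at its underside
- brush: wash brush with a dark wooden handle, about 235 mm long along x, 11 mm high, a bystander; origin at its underside
Things that resemble listed ones, but are neither listed nor needed, are in the scene too. What is shaped like the part that bears lever_hub but pink or yellow is not meant. Several things have the shape of the boards; the one meant has the colours described above.

How it is judged:
By the outcome, as a careful person would: the job done as asked, in the order asked, and still so for the second after the job is handed in, with the robot touching nothing.
It also fails if it takes over 72 s, if anything falls off the work surface, if the arm or the gripper's body presses on something with over 40 N, if the wrist force passes 120 N, or if a joint passes its speed limit or range.

ROBOT

A 7-joint arm with a two-finger parallel gripper is mounted at the origin on the work surface. World frame = base frame: x ahead of the robot, y to its left, z up, the work surface at z = 0. Lengths are in m, angles in rad, forces in N, time in s.
With the tool pointing down it reaches from about 0.425 to 0.925 m from the base axis. Payload 6.8 kg.
Tool frame: the origin (TCP) lies midway between the tips of the shut fingers; the grasp point (between the pads) lies 19 mm behind it; z points along the fingers, y is the direction in which the jaws open and shut (so a half turn about z gives the same grasp; the last joint's range is limited). The gripper opens to 85 mm and grips with 20 to 120 N. Pads are 22 mm wide; open, the fingers measure 114 mm over their backs; the gripper's body (76 mm by 85 mm) begins 54 mm behind the grasp point. The pads swing forward as they close: fully open they stand 13 mm farther back than shut.
Start: joints at [-1.221, 0.477, 0.022, 1.555, -0.011, 1.109, -0.083], TCP at [0.298, 0.606, 0.231] pointing down, gripper open.
Joint ranges: [-2.96, 2.96], [-0.34, 2.1], [-1.41, 1.46], [0.24, 2.44], [-1.37, 4.51], [0.17, 1.92], [-2.96, 2.96]. Speed limits (rad/s): [2.39, 2.39, 3.14, 3.14, 3.14, 3.14, 3.14].

INTERFACE

Orientations are given as a unit quaternion [w, x, y, z].
In Python, from cell import ctrl, camera, calibration gives the robot as it stands.
- The arm moves only by the shell command python3 -m jog 'ROWS'. ROWS is JSON, a list of rows, each an object of numbers: "dx", "dy", "dz": the shift along the world's x, y, z in cm; "yaw": the turn about the world's z in rad; "jaw": the closure in counts, from 0 (fully open) to 255 (shut). A call has 1 to 20 rows; each row shifts and turns the pose as measured when the row begins; what a row does not reach is not made up. A row lasts 1/10 s, in which the tool goes at most 50 mm and 8.59 degrees, less where a joint would pass 70% of its speed; a pose out of reach is approached as far as the arm can. A call is refused whole if a number of a shift passes 5 or a number of a turn 0.15, either way. A call with a gripper value outside its range is refused whole. The fingers move at their own pace and stop on an object; the grip force is fixed at half the most. Time passes only in rows, so rows that do not move let the fingers close. It gives the time, the measured TCP pose, the force and the opening at its end, in the units of the state.
- ctrl.observe(): the state, without advancing time (a new reading comes with each control period).
- camera(name): name is "side" or "top" or "wrist"; returns the picture (384x512x3 uint8, red, green, blue); there is no depth.
- calibration(name): a dict with "camera_matrix" (3x3 intrinsics, pixels), "pose" (4x4, takes a point from camera to world coordinates); the wrist camera has in their place "T_tool_cam" (4x4, takes a point from camera to tool coordinates, whose origin is the TCP and whose axes are the flange's). Camera axes: x right, y down, z forward; pixel columns grow to the right and rows downward; lengths in m; the calibration is good to about 2 mm. A picture is of the moment at which its call begins: read the wrist's pose just before it. calibration takes no time and is no camera call.
- ctrl.finish_job(): hands the job in, once; it reports no verdict.
The state is a dict: "time_s": time; "joint_pos": joint angles; "qvel": joint speeds; "joint_torque": joint torques, N m; "tool_pos": TCP position; "eef_rot": TCP orientation; "force": force on the tool from outside, world axes, zero at the start; "torque": the same for the moment, N m; "gripper_width": opening from 0.0 (shut) to 1.0 (fully open).
Only numpy, scipy, OpenCV 4.12 (cv2) and the standard library are available. Lean on these libraries where they do the work, as an engineer would, in place of code of your own. Each camera call takes 0.05 s, during which the arm holds its last target. There are 200 camera calls.

## Working session

There is one attempt and no reset: what is moved stays moved. The work goes in short steps, Python scripts to look and compute and a shell command to move; the robot and the scene stay as the last step left them, time stands still between calls to the robot, and variables do not carry over. Pictures are saved under pics/ and viewed, about 8 in all and at most 12, crops included, and the job is handed in when it is done.

```bash
mkdir -p pics; ls; cat > h.py <<'E'
import numpy as np,cv2
from cell import ctrl,camera,calibration
from scipy.spatial.transform import Rotation as R
def snap(name,fn):
    s=ctrl.observe(); im=camera(name); cv2.imwrite('pics/'+fn,im[:,:,::-1]); return s,im
def cam(name,s=None):
    c=calibration(name); K=np.array(c["camera_matrix"])
    if name=="wrist":
        q=s["eef_rot"]; T=np.eye(4); T[:3,:3]=R.from_quat([q[1],q[2],q[3],q[0]]).as_matrix(); T[:3,3]=s["tool_pos"]
        return K,T@np.array(c["T_tool_cam"])
    return K,np.array(c["pose"])
def ray(KT,px,z):
    K,T=KT; d=T[:3,:3]@np.linalg.inv(K)@np.array([px[0],px[1],1.]); o=T[:3,3]
    return o+d*(z-o[2])/d[2]
def proj(KT,p):
    K,T=KT; c=K@(T[:3,:3].T@(np.array(p)-T[:3,3])); return c[:2]/c[2]
E
python3 - <<'E'
from h import *
s,a=snap("top","top0.png");_,b=snap("side","side0.png")
print(s)
cv2.imwrite('pics/tb.png',np.vstack([cv2.resize(a,(800,600))])[:,:,::-1])
cv2.imwrite('pics/sb.png',cv2.resize(b,(800,600))[:,:,::-1])
for n in("top","side"):print(cam(n))
E
```

```text
pics
{'time_s': 0.0, 'joint_pos': array([-1.22111902,  0.47777103,  0.02233322,  1.55647389, -0.01153323,
        1.10929008, -0.08309365]), 'qvel': array([1.98387499e-03, 9.31766082e-04, 1.16055735e-03, 5.50908742e-04,
       5.93626299e-05, 8.43736548e-04, 9.39846714e-05]), 'joint_torque': array([-1.13648020e-03, -5.96439207e+01,  1.60761941e+00, -2.81197107e+01,
        1.25017544e-02,  9.41935752e-03, -3.76544747e-06]), 'tool_pos': array([0.29805599, 0.60495993, 0.2303356 ]), 'eef_rot': array([-1.56070928e-04,  2.26886109e-01,  9.73920875e-01, -8.93896560e-04]), 'force': array([-0.45893989, -0.79033949,  1.27987802]), 'torque': array([-0.01240799,  0.03661016,  0.01532549]), 'gripper_width': 1.0014088288926777}
(array([[378.61341638,   0.        , 256.12486477],
       [  0.        , 378.61341638, 191.36691682],
       [  0.        ,   0.        ,   1.        ]]), array([[-0.01182487, -0.98846659,  0.15097671,  0.29769802],
       [-0.99988842,  0.01031051, -0.01080937,  0.06557893],
       [ 0.00912805, -0.15108768, -0.98847822,  1.57032767],
       [ 0.        ,  0.        ,  0.        ,  1.        ]]))
(array([[457.74540646,   0.        , 261.1674897 ],
       [  0.        , 457.74540646, 184.54859723],
       [  0.        ,   0.        ,   1.        ]]), array([[ 0.89690061, -0.33518703,  0.28847696,  0.06333878],
       [-0.44183926, -0.65170417,  0.61648985, -0.94848701],
       [-0.01863776, -0.68039057, -0.73261266,  1.34270462],
       [ 0.        ,  0.        ,  0.        ,  1.        ]]))
```

View pics/tb.png

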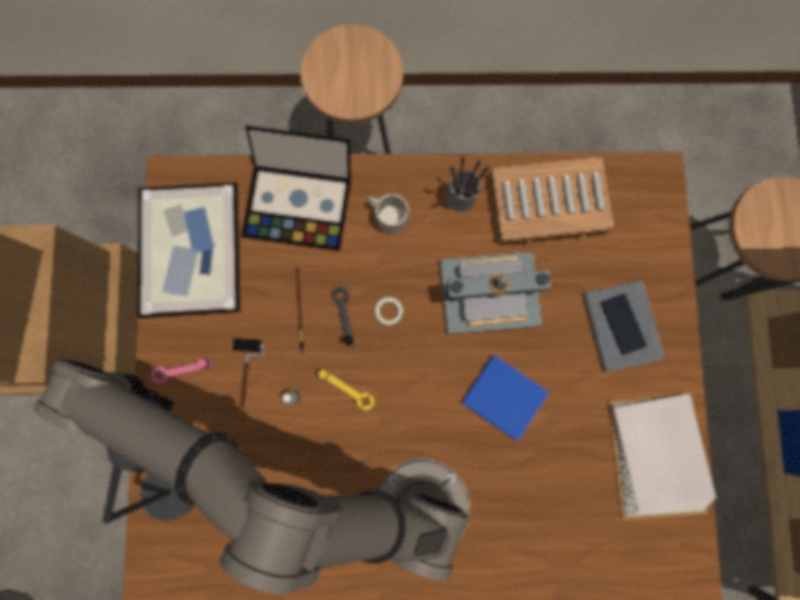

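View pics/sb.png

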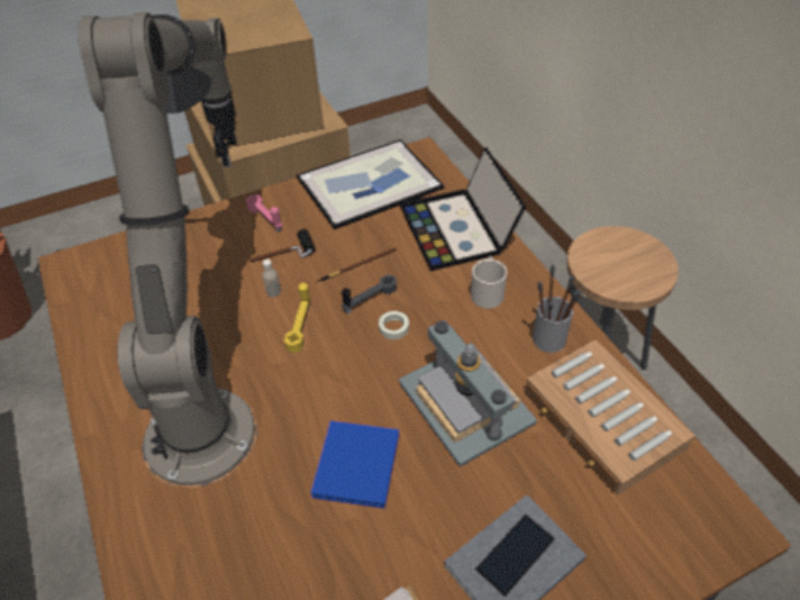

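Top view (800x600 px): the lookalikes for the lever are dark at hub (340,295) / grip (347,338), pink at hub (160,373), and yellow at hub (365,400). I choose the dark steel one with the black grip. The press spindle is near (500,283).

```bash
python3 - <<'E'
from h import *
T=cam("top");S=cam("side");k=.64
t=lambda u,v,z:ray(T,(u*k,v*k),z).round(3)
sd=lambda u,v,z:ray(S,(u*k,v*k),z).round(3)
print("hub",t(340,295,.028),sd(389,285,.028));print("grip",t(347,340,.076),sd(347,292,.076))
print("pilot",t(499,281,.208),sd(468,350,.208))
for n,(u,v,z) in dict(nutL=(456,286,.166),nutR=(543,279,.166)).items():print(n,t(u,v,z))
print(sd(438,327,.166),sd(498,397,.166))
print("spray",t(290,397,.1),"tape",t(389,311,.024),"mug",t(390,213,.09))
c=calibration("wrist");print(np.array(c["camera_matrix"]),np.array(c["T_tool_cam"]).round(3))
a=cv2.imread('pics/top0.png')
cv2.imwrite('pics/crop.png',np.hstack([cv2.resize(a[170:230,190:270],(400,300),interpolation=3),cv2.resize(a[155:215,275:355],(400,300),interpolation=3)]))
E
```

```text
hub [0.546 0.207 0.028] [0.543 0.19  0.028]
grip [0.423 0.185 0.076] [0.426 0.174 0.076]
pilot [ 0.546 -0.181  0.208] [ 0.542 -0.2    0.208]
nutL [ 0.543 -0.085  0.166]
nutR [ 0.558 -0.296  0.166]
[ 0.534 -0.089  0.166] [ 0.555 -0.3    0.166]
spray [0.282 0.322 0.1  ] tape [0.502 0.079 0.024] mug [0.749 0.073 0.09 ]
[[324.66029666   0.         257.3339189 ]
 [  0.         324.66029666 194.00248445]
 [  0.           0.           1.        ]] [[ 0.001 -0.951 -0.31   0.08 ]
 [ 1.     0.001  0.     0.001]
 [-0.    -0.31   0.951 -0.143]
 [ 0.     0.     0.     1.   ]]
```

View pics/crop.png

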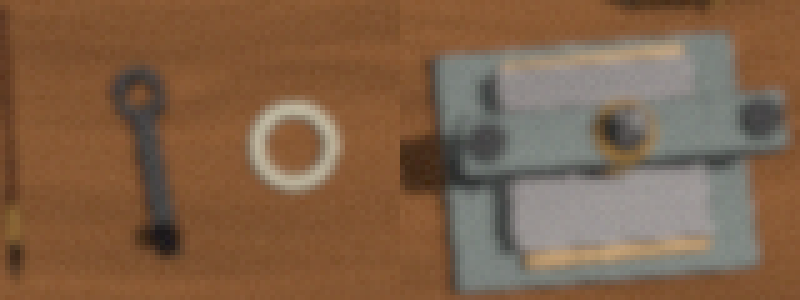

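The crop confirms the dark lever: ring hub at (138,93), black grip at (165,237). On the right, the spindle sits in the middle of the crossbeam at about (625,130). Next I move over the lever.

```bash
python3 -m jog '[{"dx":2.5,"dy":-4,"yaw":0.06},{"dx":2.5,"dy":-4,"yaw":0.06},{"dx":2.5,"dy":-4,"yaw":0.06},{"dx":2.5,"dy":-4,"yaw":0.06},{"dx":2.5,"dy":-4,"yaw":0.06},{"dx":2.5,"dy":-4,"yaw":0.06},{"dx":2.5,"dy":-4,"yaw":0.06},{"dx":2.5,"dy":-4,"yaw":0.06},{"dx":2.5,"dy":-4,"yaw":0.06},{"dx":2.5,"dy":-4,"yaw":0.06},{"dz":-3,"yaw":0.02},{}]'
python3 - <<'E'
from h import *
s,a=snap("wrist","w1.png");print(s["tool_pos"],s["joint_pos"].round(2),s["force"])
E
```

```text
[0.29808105 0.60503019 0.23044076] [-1.22  0.48  0.02  1.56 -0.01  1.11 -0.08] [-0.69964366  0.0157129  -0.44117205]schema error: expected keys dx, dy, dz, yaw, jaw
```

View pics/w1.png

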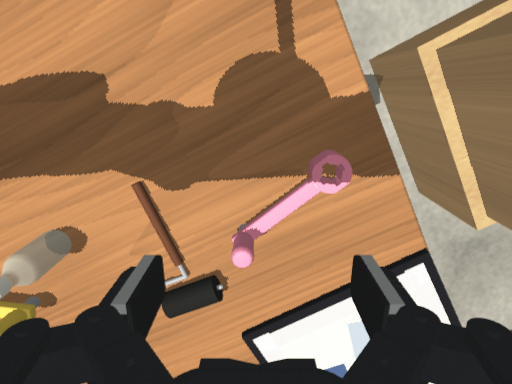

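The move was refused because every key is required, so this picture (pink lever at (300,200)) is still from the start pose.

```bash
python3 -m jog '[{"dx":2.5,"dy":-4,"dz":0,"yaw":0.06,"jaw":0},{"dx":2.5,"dy":-4,"dz":0,"yaw":0.06,"jaw":0},{"dx":2.5,"dy":-4,"dz":0,"yaw":0.06,"jaw":0},{"dx":2.5,"dy":-4,"dz":0,"yaw":0.06,"jaw":0},{"dx":2.5,"dy":-4,"dz":0,"yaw":0.06,"jaw":0},{"dx":2.5,"dy":-4,"dz":0,"yaw":0.06,"jaw":0},{"dx":2.5,"dy":-4,"dz":0,"yaw":0.06,"jaw":0},{"dx":2.5,"dy":-4,"dz":0,"yaw":0.06,"jaw":0},{"dx":2.5,"dy":-4,"dz":0,"yaw":0.06,"jaw":0},{"dx":2.5,"dy":-4,"dz":0,"yaw":0.06,"jaw":0},{"dx":0,"dy":0,"dz":-3,"yaw":0.02,"jaw":0},{"dx":0,"dy":0,"dz":0,"yaw":0,"jaw":0}]'
python3 - <<'E'
from h import *
s,a=snap("wrist","w2.png");print(s["tool_pos"],s["eef_rot"].round(3),s["joint_pos"].round(2),s["force"])
E
```

```text
time_s: 1.35
tool_pos: [0.55, 0.1861, 0.1973]
eef_rot: [-0.002, -0.096, 0.995, -0.003]
force: [-1.5, 0.5, 0.0]
gripper_width: 1.001
[0.54996915 0.18609496 0.19730468] [-0.002 -0.096  0.995 -0.003] [-0.48  0.36  0.06  1.82 -0.02  0.97  1.35] [-1.53301649  0.47448245  0.02297901]
```

View pics/w2.png

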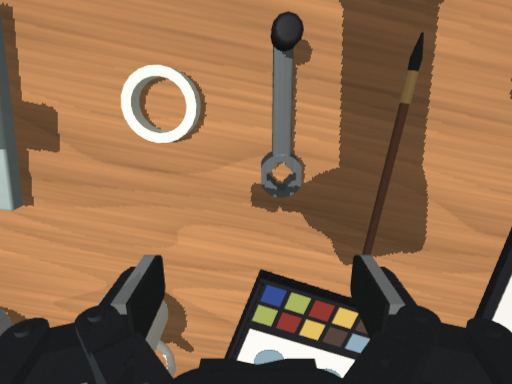

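The wrist view shows the lever hub ring at about (282,174), arm running up to the black grip at (288,30), tape on the left at (160,104) and brush on the right. I'll refine by colour mask.

```bash
python3 - <<'E'
from h import *
a=cv2.imread('pics/w2.png').astype(int)
m=((a.max(2)-a.min(2)<30)&(a.max(2)<150)).astype(np.uint8)
m[:, :255]=0;m[:,312:]=0;m[215:]=0
n,l,st,ce=cv2.connectedComponentsWithStats(m);i=1+np.argmax(st[1:,4]);m=(l==i)
for r in range(55,205,8):
    x=np.where(m[r])[0]; print(r,(x.min(),x.max(),len(x)) if len(x) else None,end=' ')
h=cv2.imread('pics/w2.png')[140:205,245:320];cv2.imwrite('pics/hub.png',cv2.resize(h,(600,520),interpolation=cv2.INTER_CUBIC))
s=dict(tool_pos=[0.54996915,0.18609496,0.19730468],eef_rot=[-0.002,-0.096,0.995,-0.003]);C=cam("wrist",s)
for p,z in [((282.5,173),.028),((284.5,63),.028),((282.5,143),.028),((288,28),.076)]: print(p,ray(C,p,z).round(4))
# lookup: where TCP projects
M=C[1];print("tool y ang",np.degrees(np.arctan2(*(R.from_quat([-.096,.995,-.003,-.002]).as_matrix()[:2,1][::-1]))))
E
```

```text
55 (np.int64(273), np.int64(292), 20) 63 (np.int64(273), np.int64(292), 20) 71 (np.int64(273), np.int64(292), 20) 79 (np.int64(273), np.int64(292), 20) 87 (np.int64(273), np.int64(292), 20) 95 (np.int64(273), np.int64(291), 19) 103 (np.int64(273), np.int64(291), 19) 111 (np.int64(273), np.int64(291), 19) 119 (np.int64(273), np.int64(291), 19) 127 (np.int64(273), np.int64(291), 19) 135 (np.int64(272), np.int64(290), 19) 143 (np.int64(272), np.int64(290), 19) 151 (np.int64(272), np.int64(290), 19) 159 (np.int64(263), np.int64(297), 35) 167 (np.int64(261), np.int64(301), 28) 175 (np.int64(261), np.int64(301), 23) 183 (np.int64(261), np.int64(300), 39) 191 (np.int64(266), np.int64(296), 31) 199 None (282.5, 173) [0.5453 0.2105 0.028 ]
(284.5, 63) [0.446  0.1904 0.028 ]
(282.5, 143) [0.5163 0.2041 0.028 ]
(288, 28) [0.4262 0.185  0.076 ]
tool y ang 101.02268410345863
```

View pics/hub.png

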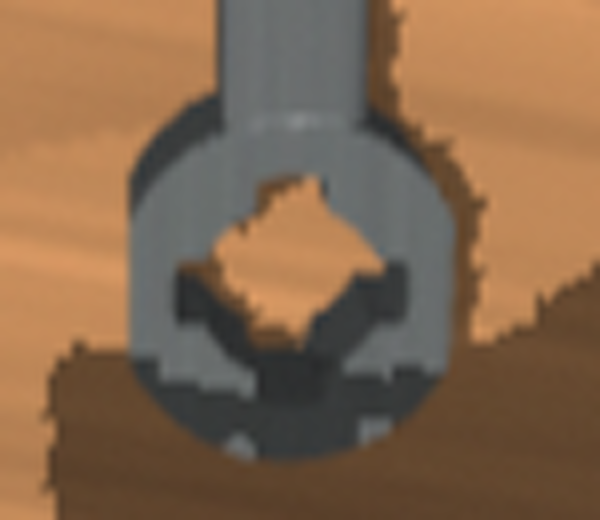

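The hub crop shows flats at x 130–455 and grooves centred at about (293,287), which is pixel (281.6,175.9).

```bash
python3 - <<'E'
from h import *
s=dict(tool_pos=[0.54996915,0.18609496,0.19730468],eef_rot=[-0.002,-0.096,0.995,-0.003]);C=cam("wrist",s)
h=ray(C,(281.6,175.9),.028);g=ray(C,(283,60),.028);print(h,g,np.degrees(np.arctan2(*(g-h)[:2][::-1])))
E
```

```text
[0.54836334 0.21023619 0.028     ] [0.44377706 0.18858063 0.028     ] -168.3016934708687
```

```bash
python3 -m jog '[{"dx":-0.1,"dy":2.4,"dz":-3,"yaw":0.012,"jaw":0},{"dx":0,"dy":0,"dz":-4,"yaw":0,"jaw":0},{"dx":0,"dy":0,"dz":-4,"yaw":0,"jaw":0},{"dx":0,"dy":0,"dz":-3,"yaw":0,"jaw":0},{"dx":0,"dy":0,"dz":0,"yaw":0,"jaw":0}]'
```

```text
time_s: 1.9
tool_pos: [0.5534, 0.2197, 0.0641]
eef_rot: [0.006, -0.104, 0.995, 0.001]
force: [-0.5, -0.7, -1.6]
gripper_width: 1.001
```

```bash
python3 -m jog '[{"dx":-0.5,"dy":-0.95,"dz":-1.5,"yaw":0,"jaw":0},{"dx":0,"dy":0,"dz":-2,"yaw":0,"jaw":0},{"dx":0,"dy":0,"dz":-1,"yaw":0,"jaw":0},{"dx":0,"dy":0,"dz":0,"yaw":0,"jaw":0}]'
```

```text
time_s: 2.3
tool_pos: [0.5518, 0.2169, 0.0259]
eef_rot: [0.011, -0.106, 0.994, 0.003]
force: [-0.0, -0.4, 0.8]
gripper_width: 1.001
```

```bash
python3 -m jog '[{"dx":-0.4,"dy":-0.7,"dz":0,"yaw":-0.01,"jaw":0},{"dx":0,"dy":0,"dz":-1,"yaw":0,"jaw":0},{"dx":0,"dy":0,"dz":-0.5,"yaw":0,"jaw":0},{"dx":0,"dy":0,"dz":0,"yaw":0,"jaw":0}]'; python3 -c "
from h import *
s=ctrl.observe();q=s['eef_rot'];print(s['tool_pos'],R.from_quat([q[1],q[2],q[3],q[0]]).as_matrix().round(4))"
```

```text
time_s: 2.7
tool_pos: [0.5501, 0.2113, 0.0143]
eef_rot: [0.014, -0.101, 0.995, 0.004]
force: [-0.4, -0.6, -0.2]
gripper_width: 1.001
[0.55012324 0.21132553 0.01430298] [[-0.9793 -0.2009  0.0263]
 [-0.2006  0.9796  0.0113]
 [-0.028   0.0058 -0.9996]]
```

```bash
python3 -m jog '[{"dx":-0.2,"dy":-0.1,"dz":-0.7,"yaw":0.005,"jaw":0},{"dx":-0.1,"dy":0,"dz":-0.6,"yaw":0,"jaw":0},{"dx":0,"dy":0,"dz":0,"yaw":0,"jaw":80},{"dx":0,"dy":0,"dz":0,"yaw":0,"jaw":160},{"dx":0,"dy":0,"dz":0,"yaw":0,"jaw":255},{"dx":0,"dy":0,"dz":0,"yaw":0,"jaw":255},{"dx":0,"dy":0,"dz":0,"yaw":0,"jaw":255},{"dx":0,"dy":0,"dz":0,"yaw":0,"jaw":255}]'
```

```text
time_s: 3.5
tool_pos: [0.5467, 0.2099, 0.0005]
eef_rot: [0.013, -0.104, 0.995, 0.004]
force: [0.5, -0.1, -2.8]
gripper_width: 0.466
```

```bash
python3 -m jog '[{"dx":0,"dy":0,"dz":2,"yaw":0,"jaw":255},{"dx":0,"dy":0,"dz":4,"yaw":0,"jaw":255},{"dx":0,"dy":0,"dz":4.5,"yaw":0,"jaw":255},{"dx":0,"dy":0,"dz":4.5,"yaw":0,"jaw":255},{"dx":0,"dy":0,"dz":4.5,"yaw":0,"jaw":255},{"dx":0,"dy":0,"dz":4.5,"yaw":0,"jaw":255},{"dx":0,"dy":-3,"dz":2,"yaw":0,"jaw":255},{"dx":0,"dy":-4.5,"dz":0,"yaw":0,"jaw":255},{"dx":0,"dy":-4.5,"dz":0,"yaw":0,"jaw":255},{"dx":0,"dy":-4.5,"dz":0,"yaw":0,"jaw":255},{"dx":0,"dy":-4.5,"dz":0,"yaw":0,"jaw":255},{"dx":0,"dy":-3.5,"dz":0,"yaw":0,"jaw":255},{"dx":0,"dy":-2,"dz":0,"yaw":0,"jaw":255},{"dx":0,"dy":0,"dz":0,"yaw":0,"jaw":255},{"dx":0,"dy":0,"dz":0,"yaw":0,"jaw":255}]'
python3 - <<'E'
from h import *
import pickle
s,a=snap("wrist","w3.png");pickle.dump(s,open('s3.pkl','wb'));print(s["tool_pos"],s["eef_rot"].round(3),s["joint_pos"].round(2),s["force"],s["torque"])
E
```

```text
time_s: 5.0
tool_pos: [0.5335, -0.0661, 0.2621]
eef_rot: [0.007, -0.105, 0.994, 0.003]
force: [0.6, 1.2, -4.4]
gripper_width: 0.464
[ 0.53351489 -0.0661366   0.26212099] [ 0.007 -0.105  0.994  0.003] [-0.16  0.21  0.2   1.87 -0.06  1.05  1.85] [ 0.58472811  1.24576569 -4.44232206] [ 0.09593769 -0.19056316  0.01567105]
```

View pics/w3.png

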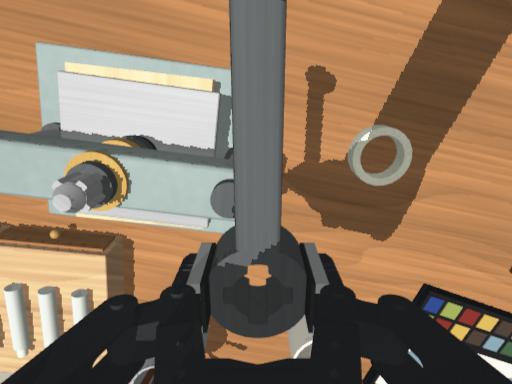

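The wrist view shows the pilot tip at about (64,202), the collar and brass ring at about (97,180), and the held hub's bore at (258,275). I'll take a close crop of the spindle.

```bash
python3 - <<'E'
from h import *
import pickle
s=pickle.load(open('s3.pkl','rb'));C=cam("wrist",s)
for z in(.205,.2075,.21): print(ray(C,(64,202),z).round(4))
for p in[(258,275),(258,280)]:print("bore",p,ray(C,p,.262+.0275).round(4))
a=cv2.imread('pics/w3.png');
cr=[cv2.resize(a[145:220,40:140],(800,600),interpolation=cv2.INTER_CUBIC)]
cv2.imwrite('pics/sp.png',cr[0])
# predicted ring centres
for n,z in dict(tip=.2075,core=.1995,spl=.1965,seat=.1725).items(): print(n,proj(C,[*ray(C,(64,202),.2075)[:2],z]).round(1))
E
```

```text
[ 0.5522 -0.1899  0.205 ]
[ 0.5509 -0.1885  0.2075]
[ 0.5497 -0.1872  0.21  ]
bore (258, 275) [ 0.5264 -0.0667  0.2895]
bore (258, 280) [ 0.5287 -0.0662  0.2895]
tip [ 64. 202.]
core [ 70.7 197.8]
spl [ 73.1 196.4]
seat [ 90.2 185.7]
```

View pics/sp.png

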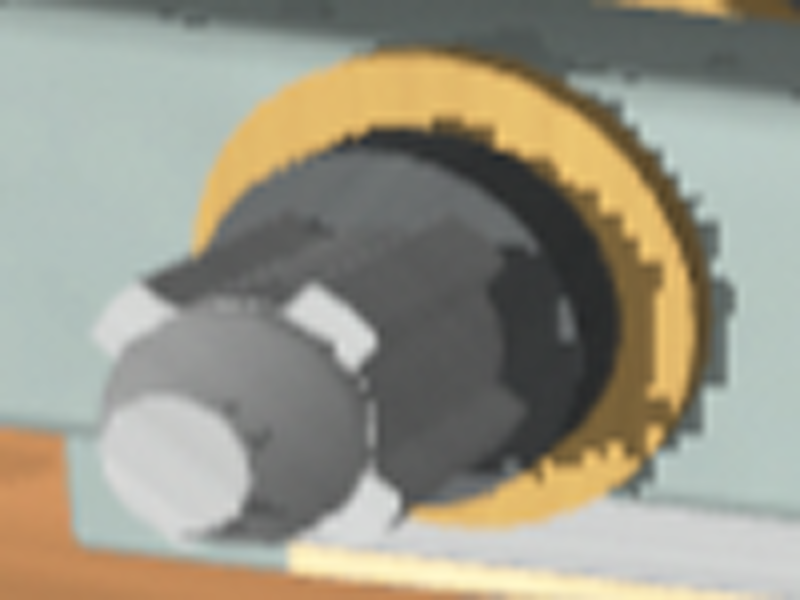

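```bash
python3 - <<'E'
from h import *
import pickle
s=pickle.load(open('s3.pkl','rb'));C=cam("wrist",s)
f=lambda u,v:(40+u/8,145+v/8)
for seat in(.170,.1725,.175):
    tip=ray(C,f(175,465),seat+.035)
    P={n:ray(C,f(*p),seat+.024) for n,p in dict(A=(112,308),B=(348,312),C=(397,517),Ai=(150,343),Bi=(320,340)).items()}
    print(seat,"tip",tip.round(4),"midAC",((P['A']+P['C'])/2).round(4))
    for n,p in P.items():
        d=(p-tip)[:2];print(n,np.linalg.norm(d).round(4),np.degrees(np.arctan2(d[1],d[0])).round(1),end=' | ')
    d=(P['A']-P['C']);print("AC dir",np.degrees(np.arctan2(d[1],d[0])),np.linalg.norm(d))
    col=ray(C,f(400,330),seat);print(col)
R_=C[1];q=s["eef_rot"];M=R.from_quat([q[1],q[2],q[3],q[0]]).as_matrix();print(M.round(3))
E
```

```text
0.17 tip [ 0.5532 -0.1912  0.205 ] midAC [ 0.5525 -0.1905  0.194 ]
A 0.0138 -124.3 | B 0.0141 145.4 | C 0.0144 63.7 | Ai 0.0098 -122.7 | Bi 0.0103 146.1 | AC dir -120.22446898645718 0.0281433178059565
[ 0.55242919 -0.1897881   0.17      ]
0.1725 tip [ 0.552  -0.1898  0.2075] midAC [ 0.5514 -0.1892  0.1965]
A 0.0137 -123.9 | B 0.0138 145.5 | C 0.0142 63.3 | Ai 0.0097 -122.2 | Bi 0.0101 146.2 | AC dir -120.22446898645718 0.027808418696090464
[ 0.5513797  -0.18864951  0.1725    ]
0.175 tip [ 0.5507 -0.1885  0.21  ] midAC [ 0.5502 -0.1879  0.199 ]
A 0.0136 -123.5 | B 0.0135 145.6 | C 0.014 62.9 | Ai 0.0096 -121.6 | Bi 0.0099 146.3 | AC dir -120.22446898645708 0.027473519586224324
[ 0.5503302  -0.18751092  0.175     ]
[[-0.978 -0.21   0.012]
 [-0.21   0.978  0.008]
 [-0.014  0.005 -1.   ]]
```

Splines stand at about 57°/147°, and the spindle is at about (0.552,-0.189). I need the exact hub position in the grasp, so I'll take a crop of it.

```bash
python3 - <<'E'
from h import *
a=cv2.imread('pics/w3.png')[212:342,190:325]
a=np.clip(255*(a/255.)**.6,0,255).astype(np.uint8)
cv2.imwrite('pics/hub3.png',cv2.resize(a,(540,520),interpolation=cv2.INTER_CUBIC))
E
```

```text
(no output)
```

View pics/hub3.png

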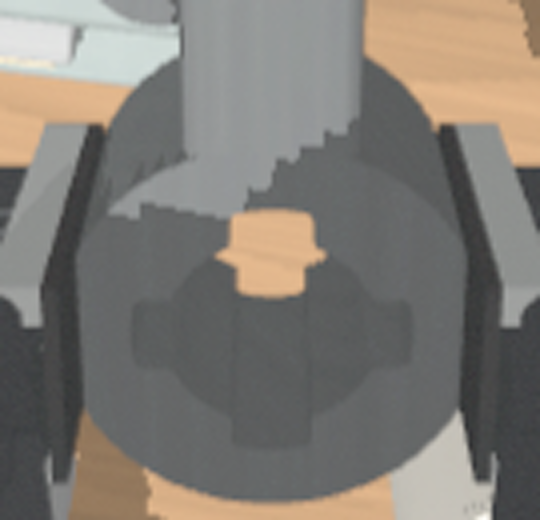

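Top-face grooves are centred at crop (272,332), which is pixel (258,295).

```bash
python3 - <<'E'
from h import *
import pickle
s=pickle.load(open('s3.pkl','rb'));C=cam("wrist",s)
h=ray(C,(258,295),.2896);d=h-s['tool_pos'];q=s["eef_rot"];M=R.from_quat([q[1],q[2],q[3],q[0]]).as_matrix()
print(h,M.T@d, "top-bottom check", ray(C,(258,212+83/1.),.2896))
g=ray(C,(190+272/4,212+120/4),.2896);dd=g-h;print(np.degrees(np.arctan2(dd[1],dd[0])))
E
```

```text
[ 0.53576408 -0.06471739  0.2896    ] [-0.00287626  0.00105097 -0.02743705] top-bottom check [ 0.53576408 -0.06471739  0.2896    ]
-167.8161659259855
```

```bash
python3 -m jog '[{"dx":0.2,"dy":-2,"dz":0,"yaw":-0.13,"jaw":255},{"dx":0.3,"dy":-2,"dz":0,"yaw":-0.13,"jaw":255},{"dx":0.3,"dy":-2,"dz":0,"yaw":-0.13,"jaw":255},{"dx":0.3,"dy":-2,"dz":0,"yaw":-0.13,"jaw":255},{"dx":0.3,"dy":-2,"dz":0,"yaw":-0.13,"jaw":255},{"dx":0.2,"dy":-1.5,"dz":0,"yaw":-0.1,"jaw":255},{"dx":0,"dy":0,"dz":0,"yaw":0,"jaw":255},{"dx":0,"dy":0,"dz":0,"yaw":0,"jaw":255}]'; cat >> h.py <<'E'
def st():
    s=ctrl.observe();q=s['eef_rot'];M=R.from_quat([q[1],q[2],q[3],q[0]]).as_matrix()
    print("t",round(s['time_s'],2),"pos",s['tool_pos'].round(4),"psi",np.degrees(np.arctan2(M[1,0],M[0,0])).round(2),"toolz",M[:,2].round(3),"F",s['force'].round(1),"T",s['torque'].round(2),"w",round(s['gripper_width'],3),"q7",s['joint_pos'][6].round(2))
    b=s['tool_pos']+M@np.array([-.0023,.0006,0]); print("bore",b.round(4))
E
python3 -c "from h import *;st()"
```

```text
time_s: 5.85
tool_pos: [0.5511, -0.1703, 0.2589]
eef_rot: [0.005, 0.269, 0.963, 0.003]
force: [-0.9, 1.5, -4.5]
gripper_width: 0.463
t 5.85 pos [ 0.5511 -0.1703  0.2589] psi 148.82 toolz [ 0.012  0.003 -1.   ] F [-0.9  1.5 -4.5] T [-0.06 -0.18  0.03] w 0.463 q7 1.34
bore [ 0.5534 -0.171   0.259 ]
```

```bash
python3 -m jog '[{"dx":-0.1,"dy":-1.2,"dz":-1,"yaw":-0.02,"jaw":255},{"dx":0,"dy":-0.6,"dz":-1,"yaw":-0.01,"jaw":255},{"dx":0,"dy":0,"dz":-1,"yaw":0,"jaw":255},{"dx":0,"dy":0,"dz":0,"yaw":0,"jaw":255},{"dx":0,"dy":0,"dz":0,"yaw":0,"jaw":255}]'; 
python3 - <<'E'
from h import *
st();_,a=snap("side","side2.png");snap("top","top2.png")
S=cam("side")
p=proj(S,(.5517,-.1893,.215));print(p)
u,v=p.astype(int);a=cv2.imread('pics/side2.png');c=a[max(v-45,0):v+45,u-60:u+60]
cv2.imwrite('pics/s2.png',cv2.resize(c,(800,600),interpolation=3))
E
```

```text
time_s: 6.35
tool_pos: [0.5496, -0.1854, 0.2248]
eef_rot: [0.004, 0.28, 0.96, 0.003]
force: [0.3, -1.2, -4.2]
gripper_width: 0.463
t 6.35 pos [ 0.5496 -0.1854  0.2248] psi 147.52 toolz [ 0.009  0.004 -1.   ] F [ 0.3 -1.2 -4.2] T [-0.09 -0.16 -0.03] w 0.463 q7 1.36
bore [ 0.5519 -0.1862  0.2248]
[300.58897382 219.25929656]
```

View pics/s2.png

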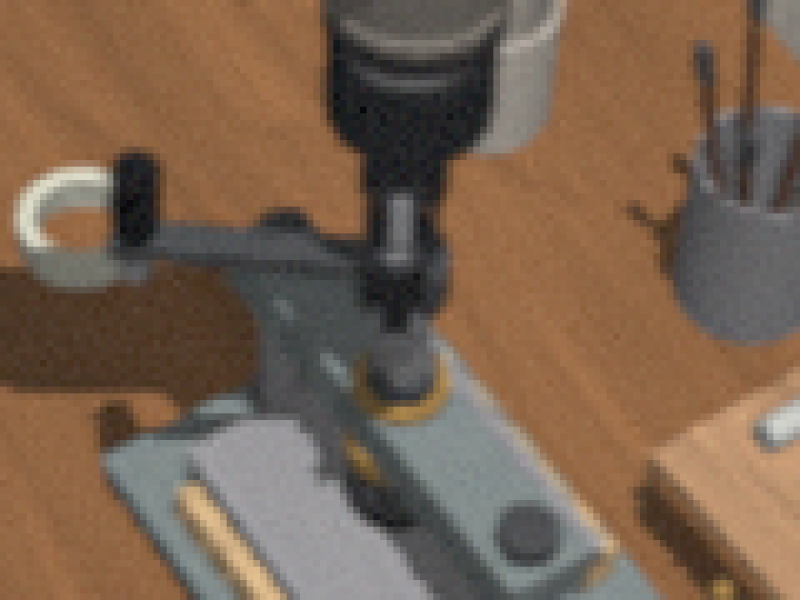

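The side view shows the hub hanging right above the spindle. I'll correct y by 3 mm and lower gently.

```bash
python3 -m jog '[{"dx":0,"dy":-0.3,"dz":0,"yaw":-0.005,"jaw":255},{"dx":0,"dy":0,"dz":-0.6,"yaw":0,"jaw":255},{"dx":0,"dy":0,"dz":-0.6,"yaw":0,"jaw":255},{"dx":0,"dy":0,"dz":-0.4,"yaw":0,"jaw":255},{"dx":0,"dy":0,"dz":0,"yaw":0,"jaw":255}]';python3 -c "from h import *;st()"
```

```text
time_s: 6.95
tool_pos: [0.5504, -0.1884, 0.2087]
eef_rot: [0.005, 0.282, 0.959, 0.004]
force: [-1.6, -0.1, -4.3]
gripper_width: 0.468
t 6.95 pos [ 0.5504 -0.1884  0.2087] psi 147.26 toolz [ 0.012  0.004 -1.   ] F [-1.6 -0.1 -4.3] T [-0.1  -0.15 -0.02] w 0.468 q7 1.37
bore [ 0.5527 -0.1891  0.2087]
```

```bash
python3 -m jog '[{"dx":-0.1,"dy":0,"dz":-0.3,"yaw":0,"jaw":255},{"dx":0,"dy":0,"dz":-0.3,"yaw":0,"jaw":255},{"dx":0,"dy":0,"dz":-0.2,"yaw":0,"jaw":255},{"dx":0,"dy":0,"dz":0,"yaw":0,"jaw":255}]';python3 -c "from h import *;st()"
```

```text
time_s: 7.35
tool_pos: [0.5496, -0.1886, 0.2002]
eef_rot: [0.006, 0.282, 0.959, 0.004]
force: [-0.3, -0.5, -4.8]
gripper_width: 0.464
t 7.35 pos [ 0.5496 -0.1886  0.2002] psi 147.26 toolz [ 0.013  0.004 -1.   ] F [-0.3 -0.5 -4.8] T [-0.22 -0.21 -0.  ] w 0.464 q7 1.38
bore [ 0.5519 -0.1894  0.2002]
```

```bash
python3 -m jog '[{"dx":0,"dy":0,"dz":-0.15,"yaw":0,"jaw":255},{"dx":0,"dy":0,"dz":-0.15,"yaw":0,"jaw":255},{"dx":0,"dy":0,"dz":-0.15,"yaw":0,"jaw":255},{"dx":0,"dy":0,"dz":0,"yaw":0,"jaw":255}]';python3 -c "from h import *;st()"
```

```text
time_s: 7.75
tool_pos: [0.5498, -0.1891, 0.1957]
eef_rot: [0.006, 0.282, 0.959, 0.003]
force: [0.2, -0.7, -4.7]
gripper_width: 0.463
t 7.75 pos [ 0.5498 -0.1891  0.1957] psi 147.24 toolz [ 0.013  0.003 -1.   ] F [ 0.2 -0.7 -4.7] T [-0.23 -0.21 -0.03] w 0.463 q7 1.38
bore [ 0.5521 -0.1899  0.1957]
```

```bash
python3 -m jog '[{"dx":0,"dy":0,"dz":-0.15,"yaw":0,"jaw":255},{"dx":0,"dy":0,"dz":-0.15,"yaw":0,"jaw":255},{"dx":0,"dy":0,"dz":0,"yaw":0,"jaw":255}]';python3 -c "from h import *;st()"; python3 -m jog '[{"dx":0,"dy":0,"dz":-0.15,"yaw":0,"jaw":255},{"dx":0,"dy":0,"dz":-0.15,"yaw":0,"jaw":255},{"dx":0,"dy":0,"dz":0,"yaw":0,"jaw":255}]';python3 -c "from h import *;st()"
```

```text
time_s: 8.05
tool_pos: [0.5498, -0.1892, 0.1924]
eef_rot: [0.006, 0.282, 0.959, 0.003]
force: [-0.5, -1.5, -4.7]
gripper_width: 0.465
t 8.05 pos [ 0.5498 -0.1892  0.1924] psi 147.24 toolz [ 0.013  0.003 -1.   ] F [-0.5 -1.5 -4.7] T [-0.32 -0.14 -0.01] w 0.465 q7 1.38
bore [ 0.552  -0.1899  0.1924]
time_s: 8.35
tool_pos: [0.5497, -0.1892, 0.1891]
eef_rot: [0.006, 0.282, 0.959, 0.003]
force: [0.0, -1.4, -5.4]
gripper_width: 0.466
t 8.35 pos [ 0.5497 -0.1892  0.1891] psi 147.23 toolz [ 0.013  0.003 -1.   ] F [ 0.  -1.4 -5.4] T [-0.24 -0.19 -0.05] w 0.466 q7 1.38
bore [ 0.552  -0.1899  0.1891]
```

Now at 0.189, below the spline ends, with no axial force, so the splines have engaged. I'll slide it down.

```bash
python3 -m jog '[{"dx":0,"dy":0,"dz":-0.25,"yaw":0,"jaw":255},{"dx":0,"dy":0,"dz":-0.25,"yaw":0,"jaw":255},{"dx":0,"dy":0,"dz":-0.25,"yaw":0,"jaw":255},{"dx":0,"dy":0,"dz":-0.2,"yaw":0,"jaw":255},{"dx":0,"dy":0,"dz":0,"yaw":0,"jaw":255}]';python3 -c "from h import *;st()"; python3 -m jog '[{"dx":0,"dy":0,"dz":-0.15,"yaw":0,"jaw":255},{"dx":0,"dy":0,"dz":-0.15,"yaw":0,"jaw":255},{"dx":0,"dy":0,"dz":0,"yaw":0,"jaw":255}]';python3 -c "from h import *;st()"
```

```text
time_s: 8.85
tool_pos: [0.5497, -0.1892, 0.1787]
eef_rot: [0.006, 0.282, 0.959, 0.003]
force: [0.9, -0.7, -6.7]
gripper_width: 0.469
t 8.85 pos [ 0.5497 -0.1892  0.1787] psi 147.24 toolz [ 0.013  0.003 -1.   ] F [ 0.9 -0.7 -6.7] T [-0.31 -0.12 -0.01] w 0.469 q7 1.39
bore [ 0.552  -0.1899  0.1787]
time_s: 9.15
tool_pos: [0.5497, -0.1892, 0.1754]
eef_rot: [0.006, 0.282, 0.959, 0.003]
force: [1.0, -1.6, -4.9]
gripper_width: 0.462
t 9.15 pos [ 0.5497 -0.1892  0.1754] psi 147.23 toolz [ 0.013  0.003 -1.   ] F [ 1.  -1.6 -4.9] T [-0.24 -0.13 -0.07] w 0.462 q7 1.39
bore [ 0.552  -0.1899  0.1754]
```

```bash
for i in 1 2 3; do python3 -m jog '[{"dx":0,"dy":0,"dz":-0.1,"yaw":0,"jaw":255},{"dx":0,"dy":0,"dz":-0.05,"yaw":0,"jaw":255}]' | grep -E "pos|force"; done
```

```text
tool_pos: [0.5498, -0.1892, 0.1739]
force: [0.5, -0.6, -4.2]
tool_pos: [0.5499, -0.1892, 0.1728]
force: [-2.1, 0.5, 2.3]
tool_pos: [0.5499, -0.1893, 0.1728]
force: [-3.3, 0.3, 1.8]
```

Contact came at z=0.1728, which is the seat height, with a force step of about 7 N, so the lever is home. I'll release, lift, and go over the hand grip with the same yaw.

```bash
python3 -m jog '[{"dx":0,"dy":0,"dz":0,"yaw":0,"jaw":150},{"dx":0,"dy":0,"dz":0,"yaw":0,"jaw":0},{"dx":0,"dy":0,"dz":0,"yaw":0,"jaw":0},{"dx":0,"dy":0,"dz":0,"yaw":0,"jaw":0},{"dx":0,"dy":0,"dz":2,"yaw":0,"jaw":0},{"dx":0,"dy":0,"dz":4,"yaw":0,"jaw":0},{"dx":0,"dy":0,"dz":4,"yaw":0,"jaw":0},{"dx":0,"dy":0,"dz":3,"yaw":0,"jaw":0},{"dx":0,"dy":0,"dz":0,"yaw":0,"jaw":0},{"dx":0,"dy":0,"dz":0,"yaw":0,"jaw":0}]'
python3 - <<'E'
from h import *
import pickle
s,a=snap("wrist","w4.png");pickle.dump(s,open('s4.pkl','wb'));st()
E
```

```text
time_s: 10.75
tool_pos: [0.5512, -0.1883, 0.3079]
eef_rot: [0.008, 0.282, 0.959, 0.004]
force: [-0.5, 0.7, -0.8]
gripper_width: 1.0
t 10.8 pos [ 0.5514 -0.1884  0.308 ] psi 147.28 toolz [ 0.018  0.004 -1.   ] F [ 0.4  0.8 -0.6] T [-0.06  0.02  0.03] w 1.002 q7 1.33
bore [ 0.5536 -0.1892  0.308 ]
```

View pics/w4.png

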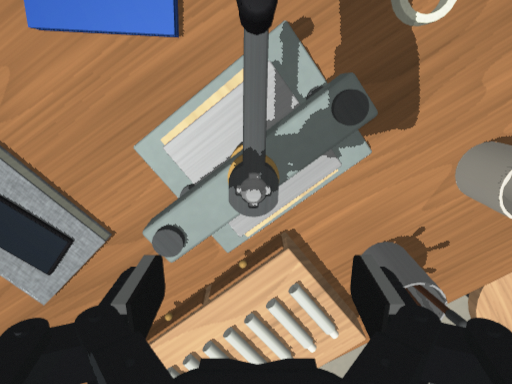

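The wrist view shows the lever on the spindle, pilot in the bore at (254,188), grip at the top edge at (257,12).

```bash
python3 - <<'E'
from h import *
import pickle
s=pickle.load(open('s4.pkl','rb'));C=cam("wrist",s)
h=ray(C,(254,187),.2008);a1=ray(C,(256,60),.2008);d=a1-h
psi=np.arctan2(d[1],d[0]);print(h,np.degrees(psi),ray(C,(257,12),.24))
g=h+.125*np.array([np.cos(psi),np.sin(psi),0]);print("grip",g,"delta cm",(g-s['tool_pos'])*100)
E
```

```text
[ 0.54867354 -0.18716108  0.2008    ] 146.27873964916978 [ 0.45067925 -0.1219634   0.24      ]
grip [ 0.44470501 -0.11776694  0.2008    ] delta cm [-10.65308093   7.05482387 -10.71235097]
```

```bash
python3 -m jog '[{"dx":-2.6,"dy":1.7,"dz":0,"yaw":0,"jaw":100},{"dx":-2.6,"dy":1.7,"dz":0,"yaw":0,"jaw":100},{"dx":-2.6,"dy":1.6,"dz":0,"yaw":0,"jaw":100},{"dx":-2,"dy":1.3,"dz":0,"yaw":0,"jaw":100},{"dx":0,"dy":0,"dz":0,"yaw":0,"jaw":100},{"dx":0,"dy":0,"dz":0,"yaw":0,"jaw":100}]';python3 -c "from h import *;st()"
```

```text
time_s: 11.4
tool_pos: [0.4468, -0.1227, 0.2997]
eef_rot: [0.002, 0.281, 0.96, 0.002]
force: [0.6, -0.4, 0.6]
gripper_width: 0.61
t 11.4 pos [ 0.4468 -0.1227  0.2997] psi 147.32 toolz [ 0.005  0.004 -1.   ] F [ 0.6 -0.4  0.6] T [-0.   -0.01 -0.03] w 0.61 q7 1.16
bore [ 0.449  -0.1234  0.2997]
```

Right above the grip. I'll descend about 8.7 cm.

```bash
python3 -m jog '[{"dx":0,"dy":0.1,"dz":-2.5,"yaw":0,"jaw":100},{"dx":0,"dy":0,"dz":-1.5,"yaw":0,"jaw":100},{"dx":0,"dy":0,"dz":0,"yaw":0,"jaw":100}]';python3 -c "from h import *;st()"; python3 -m jog '[{"dx":0,"dy":0,"dz":-1.5,"yaw":0,"jaw":100},{"dx":0,"dy":0,"dz":-1.5,"yaw":0,"jaw":100},{"dx":0,"dy":0,"dz":-1,"yaw":0,"jaw":100},{"dx":0,"dy":0,"dz":0,"yaw":0,"jaw":130}]';python3 -c "from h import *;st()"
```

```text
time_s: 11.7
tool_pos: [0.4482, -0.1227, 0.2575]
eef_rot: [0.002, 0.282, 0.959, 0.002]
force: [0.3, -0.7, 0.4]
gripper_width: 0.609
t 11.7 pos [ 0.4482 -0.1227  0.2575] psi 147.27 toolz [ 0.005  0.003 -1.   ] F [ 0.3 -0.7  0.4] T [ 0.01 -0.   -0.03] w 0.609 q7 1.18
bore [ 0.4505 -0.1235  0.2575]
time_s: 12.1
tool_pos: [0.4508, -0.1245, 0.2167]
eef_rot: [0.002, 0.283, 0.959, 0.001]
force: [-0.3, -0.2, 0.1]
gripper_width: 0.491
t 12.1 pos [ 0.4508 -0.1245  0.2167] psi 147.15 toolz [ 0.005  0.001 -1.   ] F [-0.3 -0.2  0.1] T [ 0.   -0.   -0.02] w 0.491 q7 1.2
bore [ 0.453  -0.1253  0.2167]
```

Fingers are straddling the grip. I'll work out the arc increments.

```bash
cat >> h.py <<'E'
def arc(step,n,r=.123,c=(.5517,-.1893)):
    s=ctrl.observe();p=s['tool_pos'];q=s['eef_rot'];M=R.from_quat([q[1],q[2],q[3],q[0]]).as_matrix()
    a=np.arctan2(p[1]-c[1],p[0]-c[0]);psi=np.arctan2(M[1,0],M[0,0]);F=s['force']
    print("t",round(s['time_s'],2),"ang",round(a,3),"psi",round(psi,3),"r",np.hypot(p[0]-c[0],p[1]-c[1]).round(4),"z",p[2].round(4),"Ftan",round(F@[np.sin(a),-np.cos(a),0],1),"Frad",round(F@[np.cos(a),np.sin(a),0],1),"Fz",F[2].round(1),"w",round(s['gripper_width'],3))
    P=p[:2]
    for i in range(1,n+1):
        Q=np.array(c)+r*np.array([np.cos(a-step*i),np.sin(a-step*i)]);print(((Q-P)*100).round(2).tolist(),end=' ');P=Q
    print()
E
python3 -m jog '[{"dx":0,"dy":0,"dz":0,"yaw":0,"jaw":165},{"dx":0,"dy":0,"dz":0,"yaw":0,"jaw":165}]'; python3 -c "from h import *;arc(.08,5)"
```

```text
time_s: 12.3
tool_pos: [0.4517, -0.1249, 0.2176]
eef_rot: [0.003, 0.283, 0.959, 0.001]
force: [0.2, -0.1, -0.2]
gripper_width: 0.35
t 12.3 ang 2.57 psi 2.568 r 0.1189 z 0.2176 Ftan 0.0 Frad -0.2 Fz -0.2 w 0.35
[0.22, 1.03] [0.63, 0.76] [0.69, 0.71] [0.74, 0.65] [0.79, 0.59]
```

```bash
python3 -m jog '[{"dx":0.22,"dy":1.03,"dz":-0.1,"yaw":-0.08,"jaw":165},{"dx":0.63,"dy":0.76,"dz":-0.05,"yaw":-0.08,"jaw":165},{"dx":0.69,"dy":0.71,"dz":-0.05,"yaw":-0.08,"jaw":165}]'; python3 -c "from h import *;arc(.08,6)"
```

```text
time_s: 12.6
tool_pos: [0.4661, -0.1029, 0.2177]
eef_rot: [0.003, 0.401, 0.916, -0.001]
force: [-3.0, -2.6, 1.6]
gripper_width: 0.352
t 12.6 ang 2.352 psi 2.316 r 0.1216 z 0.2177 Ftan -4.0 Frad 0.3 Fz 1.6 w 0.352
[0.63, 0.76] [0.78, 0.6] [0.82, 0.54] [0.86, 0.47] [0.9, 0.4] [0.93, 0.33]
```

Running free at about 4 N. I continue.

```bash
python3 -m jog '[{"dx":0.65,"dy":0.75,"dz":-0.1,"yaw":-0.07,"jaw":165},{"dx":0.78,"dy":0.6,"dz":-0.05,"yaw":-0.08,"jaw":165},{"dx":0.82,"dy":0.54,"dz":-0.05,"yaw":-0.08,"jaw":165}]'; python3 -c "from h import *;arc(.08,4)"
```

```text
time_s: 12.9
tool_pos: [0.487, -0.0867, 0.2172]
eef_rot: [0.002, 0.509, 0.861, -0.003]
force: [-3.0, -1.7, 0.9]
gripper_width: 0.353
t 12.9 ang 2.133 psi 2.073 r 0.1213 z 0.2172 Ftan -3.5 Frad 0.2 Fz 0.9 w 0.353
[0.76, 0.64] [0.89, 0.42] [0.92, 0.35] [0.94, 0.27]
```

```bash
python3 -m jog '[{"dx":0.76,"dy":0.64,"dz":-0.1,"yaw":-0.05,"jaw":165},{"dx":0.89,"dy":0.42,"dz":-0.1,"yaw":-0.07,"jaw":165}]'; python3 -c "from h import *;arc(.06,4)"
```

```text
time_s: 13.1
tool_pos: [0.5021, -0.0776, 0.216]
eef_rot: [0.001, 0.563, 0.827, -0.005]
force: [-5.7, -0.8, 1.8]
gripper_width: 0.351
t 13.1 ang 1.989 psi 1.946 r 0.1222 z 0.216 Ftan -5.5 Frad 1.6 Fz 1.8 w 0.351
[0.65, 0.35] [0.7, 0.24] [0.71, 0.2] [0.72, 0.15]
```

```bash
python3 -m jog '[{"dx":0.65,"dy":0.35,"dz":-0.05,"yaw":-0.05,"jaw":165}]'; python3 -c "from h import *;arc(.05,2)";python3 -m jog '[{"dx":0.6,"dy":0.2,"dz":-0.05,"yaw":-0.05,"jaw":165}]'; python3 -c "from h import *;arc(.05,2)"
```

```text
time_s: 13.2
tool_pos: [0.5082, -0.0748, 0.2158]
eef_rot: [0.0, 0.584, 0.811, -0.005]
force: [-2.6, -3.0, 1.4]
gripper_width: 0.354
t 13.2 ang 1.934 psi 1.893 r 0.1225 z 0.2158 Ftan -3.5 Frad -1.9 Fz 1.4 w 0.354
[0.56, 0.25] [0.59, 0.17] 
time_s: 13.3
tool_pos: [0.5136, -0.0732, 0.2157]
eef_rot: [-0.0, 0.605, 0.796, -0.006]
force: [-4.6, -0.7, 2.1]
gripper_width: 0.351
t 13.3 ang 1.888 psi 1.841 r 0.1222 z 0.2157 Ftan -4.6 Frad 0.8 Fz 2.1 w 0.351
[0.56, 0.26] [0.6, 0.15]
```

```bash
python3 -m jog '[{"dx":0.7,"dy":0.25,"dz":-0.05,"yaw":-0.06,"jaw":165}]'; python3 -c "from h import *;arc(.06,2)";python3 -m jog '[{"dx":0.72,"dy":0.18,"dz":-0.05,"yaw":-0.06,"jaw":165}]'; python3 -c "from h import *;arc(.06,2)"
```

```text
time_s: 13.4
tool_pos: [0.5197, -0.0714, 0.2155]
eef_rot: [-0.001, 0.63, 0.776, -0.007]
force: [-3.2, -4.1, 0.2]
gripper_width: 0.356
t 13.4 ang 1.836 psi 1.778 r 0.1221 z 0.2155 Ftan -4.2 Frad -3.1 Fz 0.2 w 0.356
[0.7, 0.25] [0.73, 0.13] 
time_s: 13.5
tool_pos: [0.5262, -0.0701, 0.2154]
eef_rot: [-0.002, 0.654, 0.756, -0.008]
force: [-4.4, -1.7, 1.5]
gripper_width: 0.352
t 13.5 ang 1.782 psi 1.715 r 0.1219 z 0.2154 Ftan -4.6 Frad -0.7 Fz 1.5 w 0.352
[0.7, 0.24] [0.73, 0.09]
```

```bash
python3 -m jog '[{"dx":0.7,"dy":0.15,"dz":-0.05,"yaw":-0.05,"jaw":165}]'; python3 -c "from h import *;arc(.06,2)"
```

```text
time_s: 13.6
tool_pos: [0.5324, -0.0691, 0.2151]
eef_rot: [-0.003, 0.674, 0.739, -0.008]
force: [-4.4, -0.9, 1.2]
gripper_width: 0.352
t 13.6 ang 1.73 psi 1.662 r 0.1218 z 0.2151 Ftan -4.5 Frad -0.2 Fz 1.2 w 0.352
[0.71, 0.22] [0.74, 0.05]
```

```bash
python3 -m jog '[{"dx":0.71,"dy":0.2,"dz":-0.05,"yaw":-0.04,"jaw":165},{"dx":0.74,"dy":0.05,"dz":-0.05,"yaw":-0.06,"jaw":165}]'; python3 -c "from h import *;arc(.06,2)"
```

```text
time_s: 13.8
tool_pos: [0.5451, -0.0677, 0.2147]
eef_rot: [-0.005, 0.712, 0.702, -0.01]
force: [-5.1, -0.2, 2.5]
gripper_width: 0.352
t 13.8 ang 1.625 psi 1.557 r 0.1218 z 0.2147 Ftan -5.1 Frad 0.1 Fz 2.5 w 0.352
[0.73, 0.14] [0.74, -0.03]
```

```bash
python3 -m jog '[{"dx":0.7,"dy":0.1,"dz":-0.05,"yaw":-0.04,"jaw":165}]'; python3 -c "from h import *;arc(.06,2)"
```

```text
time_s: 13.9
tool_pos: [0.551, -0.0673, 0.2144]
eef_rot: [-0.006, 0.727, 0.687, -0.011]
force: [-5.2, -2.2, 1.2]
gripper_width: 0.355
t 13.9 ang 1.577 psi 1.515 r 0.122 z 0.2144 Ftan -5.2 Frad -2.2 Fz 1.2 w 0.355
[0.74, 0.08] [0.74, -0.06]
```

Rising slightly, so single rows from here.

```bash
python3 -m jog '[{"dx":0.7,"dy":0,"dz":-0.05,"yaw":-0.05,"jaw":165}]'>/dev/null; python3 -c "from h import *;arc(.06,1)"
```

```text
t 14.0 ang 1.531 psi 1.463 r 0.1219 z 0.2141 Ftan -6.4 Frad -0.2 Fz 1.7 w 0.35
[0.74, 0.06]
```

```bash
python3 -m jog '[{"dx":0.7,"dy":-0.02,"dz":-0.05,"yaw":-0.05,"jaw":165}]'>/dev/null; python3 -c "from h import *;arc(.06,1)"
```

```text
t 14.1 ang 1.488 psi 1.411 r 0.1219 z 0.2137 Ftan -7.1 Frad -1.2 Fz 3.5 w 0.354
[0.74, 0.03]
```

```bash
python3 -m jog '[{"dx":0.7,"dy":-0.05,"dz":-0.05,"yaw":-0.05,"jaw":165}]'>/dev/null; python3 -c "from h import *;arc(.06,1)"
```

```text
t 14.2 ang 1.446 psi 1.358 r 0.1218 z 0.2134 Ftan -7.9 Frad -0.6 Fz 4.1 w 0.352
[0.74, 0.0]
```

Force at the grip rose steadily from 4.5 free to 7.1 and then 7.9 N, which is snug. Let go and withdraw.

```bash
python3 -m jog '[{"dx":0,"dy":0,"dz":0,"yaw":0,"jaw":130},{"dx":0,"dy":0,"dz":0,"yaw":0,"jaw":100},{"dx":0,"dy":0,"dz":0,"yaw":0,"jaw":90},{"dx":0,"dy":0,"dz":0,"yaw":0,"jaw":90}]'; python3 -c "from h import *;arc(.06,1)"; python3 -m jog '[{"dx":0,"dy":0,"dz":2,"yaw":0,"jaw":90},{"dx":0,"dy":0,"dz":4,"yaw":0,"jaw":90},{"dx":0,"dy":0,"dz":4,"yaw":0,"jaw":90},{"dx":0,"dy":4,"dz":3,"yaw":0,"jaw":90},{"dx":0,"dy":4,"dz":0,"yaw":0,"jaw":90},{"dx":0,"dy":0,"dz":0,"yaw":0,"jaw":90},{"dx":0,"dy":0,"dz":0,"yaw":0,"jaw":90}]'
python3 - <<'E'
from h import *
st();s,a=snap("side","side3.png");_,t=snap("top","top3.png");_,w=snap("wrist","w5.png")
def r(x):return cv2.resize(x,(400,300),interpolation=cv2.INTER_AREA)
sc=a[180:300,240:400];tc=t[140:230,260:380]
cv2.imwrite('pics/fin.png',np.vstack([np.hstack([r(a),r(sc)]),np.hstack([r(w),r(tc)])])[:,:,::-1])
E
```

```text
time_s: 14.6
tool_pos: [0.568, -0.0682, 0.2149]
eef_rot: [-0.011, 0.777, 0.629, -0.014]
force: [-0.3, -0.8, 0.5]
gripper_width: 0.65
t 14.6 ang 1.437 psi 1.361 r 0.1221 z 0.2149 Ftan -0.2 Frad -0.8 Fz 0.5 w 0.65
[0.74, -0.04] 
time_s: 15.3
tool_pos: [0.5676, 0.0131, 0.3518]
eef_rot: [-0.01, 0.777, 0.629, -0.011]
force: [-0.1, 0.2, 0.1]
gripper_width: 0.652
t 15.3 pos [0.5676 0.0131 0.3518] psi 78.0 toolz [-0.029  0.001 -1.   ] F [-0.1  0.2  0.1] T [-0.1   0.01 -0.04] w 0.652 q7 -0.23
bore [0.5677 0.0107 0.3518]
```

View pics/fin.png

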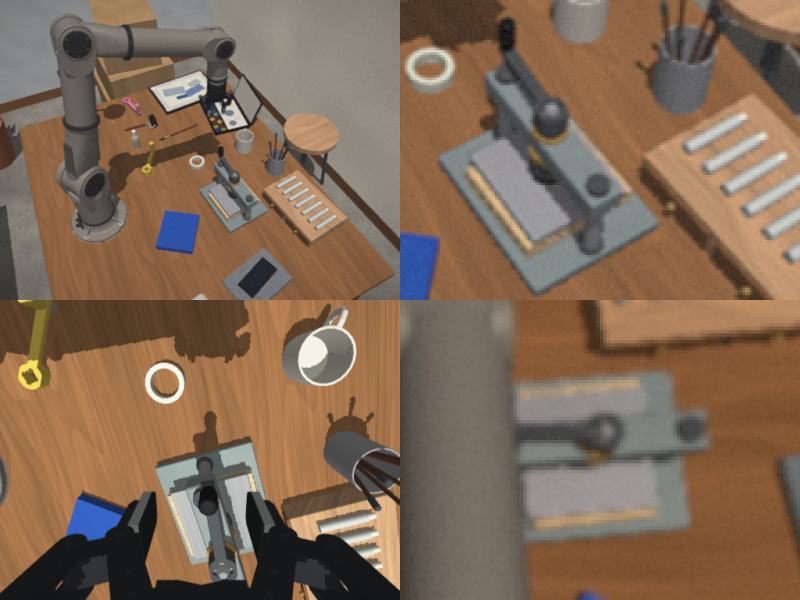

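The last views show the lever seated, lying along the beam (grip at +y), the platen down on the boards, the bystanders in place and the gripper clear. I'll hand it in.

```bash
python3 -c "
from cell import ctrl
print(ctrl.finish_job())"
```

```text
the job is handed in; nothing more can be done
None
```

The lever is on the press, fully home on the collar, and the platen is nipped on the boards. The job was handed in at about 15.5 s and gave no verdict.

- **Fit:** I read the spline angle by eye from the wrist camera (about 57°/147°) and lined the lever up with it. It slid on without any turning search, and I felt no axial resistance at the spline ends. It came to rest at about z = 0.173 m with roughly 7 N of contact, which is the seat height.
- **Swing:** I pushed the hand grip clockwise by about 1.1 rad with loosely closed fingers. It ran free at about 4–5 N, then stiffened steadily to 6.4, 7.1 and 7.9 N. I stopped there and let go.
- **Last checks:** The force on the gripper was near zero after release. The final pictures show the lever still on, the boards under the platen, and the bystanders in view where they were.
- **Uncertain:** Force readings scatter by about 1 N. The 7.9 N was read while moving, so the nip is near the top of the snug range and I could not measure it at rest. One early move was refused for a format error; nothing moved.

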